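Level a rocking inspection stand

ROBOT

A 7-joint arm with a two-finger parallel gripper is mounted at the origin on a cart in front of the work surface, level with it; the furniture and walls round the work are solid. World frame = base frame: x ahead of the robot, y to its left, z up, the work surface at z = 0. Lengths are in m, angles in rad, forces in N, time in s.
With the tool pointing down it reaches from about 0.425 to 0.925 m from the base axis. Payload 6.8 kg.
Tool frame: the origin (TCP) lies between the finger pads; the fingertips stand finger_overhang ahead of it and the grasp point (between the pads) lies 5 mm behind it (finger_overhang is the distance from the TCP to the fingertips, in m); z points along the fingers, y is the line along which they close (so a half turn about z gives the same grasp; the last joint's range is limited). The gripper opens to 88 mm and grips with 3 to 60 N. Pads are 20 mm wide; open, the fingers measure 115 mm over their backs; the gripper's body (75 mm by 178 mm) begins 61 mm behind the grasp point.
Start: joints at [-0.108, 0.477, 0.022, 1.555, -0.011, 1.109, -0.083], TCP at [0.675, 0, 0.237] pointing down, gripper open.
Joint ranges: [-2.96, 2.96], [-0.34, 2.1], [-1.41, 1.46], [0.24, 2.44], [-1.37, 4.51], [0.17, 1.92], [-2.96, 2.96]. Speed limits (rad/s): [2.39, 2.39, 3.14, 3.14, 3.14, 3.14, 3.14].

INTERFACE

Orientations are given as a rotation vector (axis times angle).
In Python, from rig import sense, grab_frame, job_done, finger_overhang gives the robot as it stands. The module is installed in compiled form; this text tells all that it offers.
- The arm moves only by the tool arm_command, never from a script. Its arguments are lists of equal length, an entry for each row: "dr": the turn, a rotation vector about the tool's x, y, z in rad, a list of three; "dp": the shift along the tool's x, y, z in mm, a list of three; "claw": the opening, from 0 (shut) to 1 (fully open). In form: {"dr": [[wx, wy, wz], ...], "dp": [[tx, ty, tz], ...], "claw": [claw, ...]}. A call has 1 to 8 rows; each row is the pose to reach, as a shift and turn from the pose commanded when the call began, along the tool's axes at that moment; what a row does not reach only later rows make up. A row lasts 1/8 s, in which the tool goes at most 62.5 mm and 10.7 degrees, less where a joint would pass 70% of its speed; a pose out of reach is approached as far as the arm can. A call with a gripper value outside its range is refused whole. The fingers move at their own pace and stop on an object; "squeeze" is the grip in N (left out, the last holds). Time passes only in rows, so rows that repeat a pose let the fingers close. It gives the time, the measured TCP pose, the force, the opening and the grip force at its end, in the units of the state.
- sense(): the state, without advancing time (a new reading comes with each control period).
- grab_frame(name): name is "scene" or "side" or "wrist"; returns a dict with "color" (420x560x3 uint8, red, green, blue), "intrinsics" (3x3 intrinsics, pixels), "T" (4x4, takes a point from camera to world coordinates). Camera axes: x right, y down, z forward; pixel columns grow to the right and rows downward; lengths in m; the calibration is good to about 2 mm. A picture is of the moment at which its call begins. There is no depth.
- job_done(): hands the job in; it is judged then, once.
The state is a dict: "clock": time; "joints": joint angles; "dq": joint speeds; "joint_efforts": joint torques, N m; "ee_pos": TCP position; "tcp_rot": TCP orientation; "force": force on the tool from outside, world axes, zero at the start; "torque": the same for the moment, N m; "opening": finger opening in m; "gripper_force": force on a finger pad.
Only numpy, scipy, OpenCV 4.12 (cv2) and the standard library are available. Lean on these libraries where they do the work, as an engineer would, in place of code of your own. Each camera call takes 0.05 s, during which the arm holds its last target. There are 200 camera calls.

TASK

The inspection stand rocks on its feet: wind down its two black levelling wheels until the stand is level and all four feet carry their fair share of its weight, so that no corner gives when pressed. Press on it only gently, do not shove it across the table, and leave the other things alone.

Things in the scene. Friction and masses are not known exactly. Their poses are not given: they have to be found in the camera images.
- stand_center (a point): centre of the top of the stand's deck, a grey plate 236 x 206 x 20 mm (x, y, z), its top about 49 mm above the table; a bare stator core (106 mm diameter, 47 mm tall) is fixed on its middle. x: along its long side, away from the robot; y left; z up. Four feet; their ball-nosed rubber soles give 1 mm per 15 N. Mass about 4.4 kg
- plain_bolt_near (a point): top of the dark bolt head over the near right foot, at (-92, -77) mm in the stand's x, y, 66 mm above the table. This foot and the far left one (92, 77) have fixed length. At first the screws of the other two are drawn up by different unknown amounts, so the stand rocks about the line through the two plain feet; it leans to the far right, and about 1.3 N on the near left wheel tips it over
- near_left_wheel (a point): centre of the top of the aluminium cap of the near left levelling wheel, at (-92, 77) mm in the stand's x, y, over its foot: a black round knob, diameter 40 mm, its grip band 4 to 30 mm below this point, the deck 46 mm below. Clockwise from above lowers the foot 3.5 mm per rad (the wheel stays at its height on the stand), friction 0.12 N m, self-holding. The foot starts 1.4 to 5.3 mm too high
- far_right_wheel (a point): the same for the far right wheel, at (92, -77) mm in the stand's x, y; same size, thread, direction and starting range. Either cap is 96 mm above the sole of a correctly set foot when nothing presses that foot, and 95.3 mm above the table once the stand is level. Press a cap till its foot stands on the table: it then lies below 96 mm by what the foot is short plus 1 mm per 15 N on the foot
- screwdriver: red screwdriver lying flat, 170 x 27 x 26 mm, bystander
- hex_key: hex key lying flat, 104 x 36 x 6 mm, bystander
- caliper: vernier caliper lying flat, 60 x 215 x 10 mm, bystander

How it is judged:
At the end, for the whole second after the job is handed in: The stand is level within 0.010 rad, each of its four feet presses on the table with more than 6 N (an even share is about 11 N), and it stands within 30 mm of where it was (angle between stand_center's own z axis and vertical below 0.01 rad and contact force between each of foot_near_left_c0, foot_far_right_c0, foot_near_right_c0, foot_far_left_c0 and anything else above 6 N and distance of stand_center from where it was at the start of the episode below 0.03 m); the robot touches nothing.
It fails at once if the stand is pressed so hard that a foot carries more than 40 N (contact force between any of foot_near_left_c0, foot_far_right_c0, foot_near_right_c0, foot_far_left_c0 and anything else above 40 N).
It fails at once if a bystander is moved by more than 20 mm (distance of any of screwdriver, hex_key, caliper from where it was at the start of the episode above 0.02 m).
It also fails if it takes over 64 s, if anything falls off the work surface, if the arm or the gripper's body presses on something with over 40 N, if the wrist force passes 120 N, or if a joint passes its speed limit or range.

## Working session

There is one attempt and no reset: what is moved stays moved. The work goes in short steps, Python scripts to look and compute and a tool call to move; the robot and the scene stay as the last step left them, time stands still between calls to the robot, and variables do not carry over. Pictures are saved under pics/ and viewed, at most 13 in all, crops included, and the job is handed in when it is done.

Besides the shell and the picture viewer there is one more tool, called after ">>>" by a JSON object that holds its "name" and its "arguments". arm_command: Moves the arm, as the interface text tells. Its arguments: {"type":"object","properties":{"dr":{"type":"array","items":{"type":"array","items":{"type":"number"}}},"dp":{"type":"array","items":{"type":"array","items":{"type":"number"}}},"claw":{"type":"array","items":{"type":"number"}},"squeeze":{"type":"number"}},"required":["dr","dp","claw"]}

```bash
mkdir -p pics; python3 - <<'E'
from rig import *
import cv2
s=sense(); print(s, finger_overhang)
for n in ["scene","side","wrist"]:
    f=grab_frame(n); cv2.imwrite(f"pics/{n}0.png",f["color"][:,:,::-1]); print(n,f["intrinsics"].tolist(),f["T"].round(4).tolist())
E
```

```text
{'clock': 0.0, 'joints': array([-0.10809565,  0.47777154,  0.02234179,  1.55642334, -0.01152869,
        1.10925845, -0.08306525]), 'dq': array([ 1.12646182e-03,  7.85843669e-04, -2.53841533e-04, -5.82726186e-04,
        2.29752597e-04,  6.65412886e-04, -8.73851668e-05]), 'joint_efforts': array([-1.31144458e-03, -5.82851672e+01,  1.53386436e+00, -2.72606850e+01,
       -5.43364382e-02,  1.69422745e-02,  2.21527275e-04]), 'ee_pos': array([ 6.74445893e-01, -7.55055114e-06,  2.35712735e-01]), 'tcp_rot': array([-2.22058553e+00, -2.22066916e+00,  2.03455464e-03]), 'force': array([ 0.07686826, -0.52307112, -0.34866673]), 'torque': array([-0.03427693,  0.02813142, -0.00815008]), 'gripper_force': 0.0, 'opening': 0.08797413062430623} 0.014
scene [[545.9153104029247, 0.0, 276.1683773405424], [0.0, 545.9153104029247, 211.55982396633172], [0.0, 0.0, 1.0]] [[-0.6053, -0.4542, 0.6536, -0.5641], [-0.7958, 0.3654, -0.483, 0.8026], [-0.0194, -0.8125, -0.5826, 1.0899], [0.0, 0.0, 0.0, 1.0]]
side [[412.8594212387056, 0.0, 276.1885203159108], [0.0, 412.8594212387056, 209.62102184015046], [0.0, 0.0, 1.0]] [[0.9324, -0.1224, 0.3401, 0.1934], [-0.3612, -0.3519, 0.8636, -0.9254], [0.014, -0.928, -0.3723, 0.4543], [0.0, 0.0, 0.0, 1.0]]
wrist [[317.8915031732149, 0.0, 275.4758725504628], [0.0, 317.8915031732149, 205.46109623096555], [0.0, 0.0, 1.0]] [[1.0, 0.0017, -0.001, 0.6745], [0.0013, -0.9563, -0.2925, 0.0813], [-0.0015, 0.2925, -0.9563, 0.3832], [0.0, 0.0, 0.0, 1.0]]
```

View pics/scene0.png

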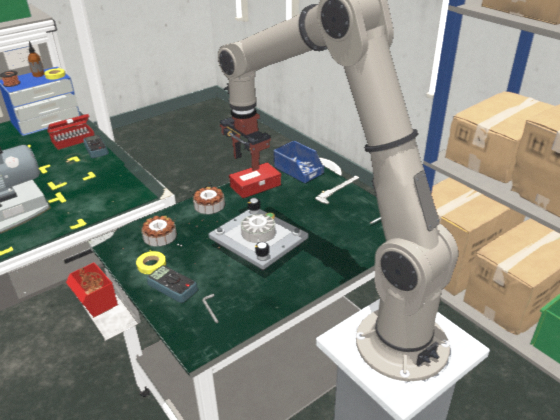

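View pics/wrist0.png

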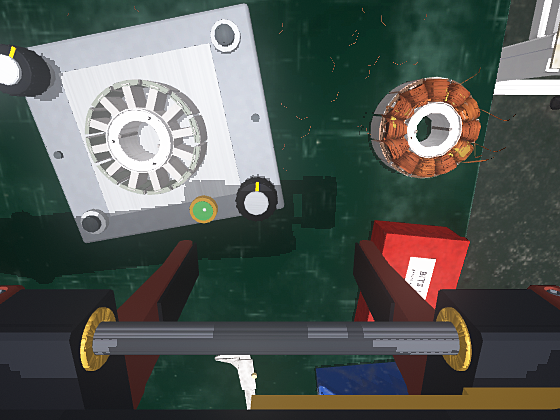

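View pics/side0.png

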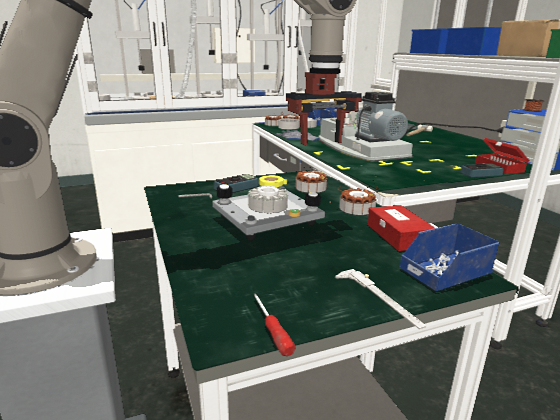

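The wrist view shows the near left wheel cap at (10,68), the far right cap at (256,203), and the plain bolts at (92,222) near and (225,37) far. The scene view has the wheels at (262,245) and (254,203), and the side view at (224,188) and (312,197). The bystanders are well clear of the stand.

```bash
cat > h.py <<'E'
import numpy as np,cv2
from rig import *
def ray(f,u,v):
    d=f["T"][:3,:3]@np.linalg.solve(f["intrinsics"],[u,v,1.]); return f["T"][:3,3],d
def onz(f,u,v,z):
    o,d=ray(f,u,v); return o+d*(z-o[2])/d[2]
def blob(img,u,v,w,lo=170):
    g=img.max(2); m=((g>lo)&(img.max(2).astype(int)-img.min(2)<40)).astype(np.uint8)
    n,l,s,c=cv2.connectedComponentsWithStats(m)
    return [(c[i].round(1).tolist(),s[i].tolist()) for i in range(1,n) if np.hypot(*(c[i]-[u,v]))<w and s[i][4]>8]
E
python3 - <<'E'
from h import *
f={n:grab_frame(n) for n in ["wrist","scene","side"]}
for n,pts in dict(wrist=[(10,68),(256,203),(92,222),(225,37)],scene=[(262,245),(254,203)],side=[(224,188),(312,197)]).items():
    for p in pts: print(n,p,blob(f[n]["color"],*p,14),onz(f[n],*p,.0955 if p[0] not in(92,225) else .066).round(4))
a=[cv2.resize(f["scene"]["color"][180:280,200:320],None,fx=4,fy=4),cv2.resize(f["side"]["color"][170:240,205:330],(480,270))]
a[0]=a[0][:, :480]
cv2.imwrite("pics/c1.png",np.vstack([cv2.resize(a[0],(396,330)),cv2.resize(a[1],(396,222))])[:,:,::-1])
E
```

```text
wrist (10, 68) [([8.1, 70.1], [0, 54, 19, 31, 483])] [0.452  0.1132 0.0955]
wrist (256, 203) [([255.6, 202.6], [244, 191, 24, 24, 437])] [ 0.656  -0.0043  0.0955]
wrist (92, 222) [] [ 0.4796 -0.0345  0.066 ]
wrist (225, 37) [] [0.6288 0.1424 0.066 ]
scene (262, 245) [([254.9, 235.5], [210, 210, 91, 55, 2162])] [0.4454 0.1103 0.0955]
scene (254, 203) [([253.3, 200.4], [251, 199, 6, 4, 20])] [0.6334 0.0052 0.0955]
side (224, 188) [([223.9, 186.0], [220, 184, 9, 5, 35])] [0.4455 0.0974 0.0955]
side (312, 197) [([304.3, 187.3], [302, 183, 5, 9, 36]), ([312.4, 189.2], [309, 183, 9, 13, 84]), ([319.2, 186.1], [318, 182, 5, 10, 28])] [ 0.6381 -0.0428  0.0955]
```

View pics/c1.png

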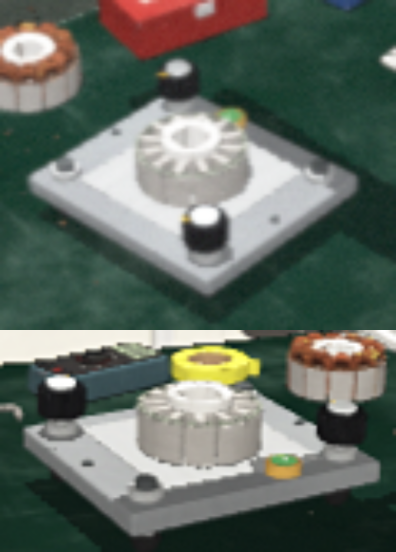

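>>> {"name": "arm_command", "arguments": {"dr": [[0,0,0],[0,0,0],[0,0,0],[0,0,0],[0,0,0],[0,0,0],[0,0,0],[0,0,0]], "dp": [[19,-38,5],[38,-75,10],[56,-112,20],[75,-150,35],[94,-188,50],[112,-225,60],[112,-225,75],[112,-225,75]], "claw": [0,0,0,0,0,0,0,0], "squeeze": 15}}

```text
clock: 1.3
ee_pos: [0.4501, 0.1116, 0.1611]
tcp_rot: [-2.221, -2.221, 0.002]
force: [0.3, -0.7, -0.1]
opening: 0.0111
gripper_force: 0.0
```

```bash
python3 - <<'E'
from h import *
f=grab_frame("wrist");s=sense();print(s["ee_pos"],s["tcp_rot"],s["force"])
cv2.imwrite("pics/w2.png",f["color"][:,:,::-1]); print(f["T"].round(4).tolist())
o=s["ee_pos"]; c=np.linalg.inv(f["T"])@[*o,1]; print((f["intrinsics"]@c[:3]/c[2])[:2])
E
```

```text
[0.45084391 0.11151431 0.16159903] [ 2.22242198e+00  2.22016717e+00 -1.97639073e-04] [-0.72177578  0.34073429 -0.1958156 ]
[[1.0, 0.0014, -0.0004, 0.4501], [0.0012, -0.9561, -0.293, 0.193], [-0.0008, 0.293, -0.9561, 0.3084], [0.0, 0.0, 0.0, 1.0]]
[277.04049838 272.95084651]
```

View pics/w2.png

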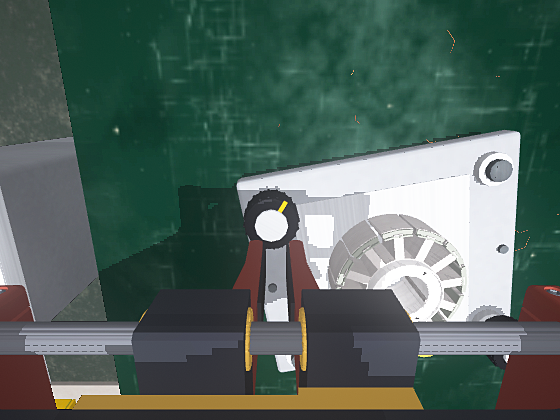

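The near left cap is at about (272,225), with its yellow mark at about (283,208) and the closed fingertips just above it.

```bash
python3 - <<'E'
from h import *
f=grab_frame("wrist");g=f["color"]
for u,v in [(272,225)]:
    for b in blob(g,u,v,20): print(b, onz(f,*b[0],.098))
print(onz(f,272,225,.098),onz(f,496,170,.066), [sense()["ee_pos"].round(4).tolist() for _ in range(2)])
E
```

```text
([269.9, 224.9], [254, 209, 33, 32, 811]) [0.44685822 0.11390152 0.098     ]
[0.44834314 0.11382655 0.098     ] [0.62125583 0.14720052 0.066     ] [[0.4512, 0.1115, 0.1619], [0.4512, 0.1115, 0.1619]]
```

>>> {"name": "arm_command", "arguments": {"dr": [[0,0,0],[0,0,0],[0,0,0],[0,0,0],[0,0,0],[0,0,0]], "dp": [[2,-3,20],[2,-3,38],[2,-3,45],[2,-3,48],[2,-3,51],[2,-3,53]], "claw": [0,0,0,0,0,0]}}

```text
clock: 2.15
ee_pos: [0.4472, 0.1145, 0.1091]
tcp_rot: [-2.221, -2.222, -0.001]
force: [-2.5, 1.8, 3.5]
opening: 0.0004
gripper_force: 1.7
```

>>> {"name": "arm_command", "arguments": {"dr": [[0,0,0],[0,0,0]], "dp": [[0,0,0.5],[0,0,1]], "claw": [0,0]}}

```text
clock: 2.4
ee_pos: [0.4471, 0.1145, 0.1079]
tcp_rot: [-2.221, -2.222, -0.001]
force: [-1.0, 1.7, 4.1]
opening: 0.001
gripper_force: 1.8
```

>>> {"name": "arm_command", "arguments": {"dr": [[0,0,0],[0,0,0]], "dp": [[0,0,0.3],[0,0,0.5]], "claw": [0,0]}}

```text
clock: 2.65
ee_pos: [0.4471, 0.1142, 0.1073]
tcp_rot: [2.221, 2.222, 0.001]
force: [-2.8, 2.8, 6.0]
opening: 0.0007
gripper_force: 2.3
```

>>> {"name": "arm_command", "arguments": {"dr": [[0,0,0],[0,0,0]], "dp": [[0,0,0.3],[0,0,0.5]], "claw": [0,0]}}

```text
clock: 2.9
ee_pos: [0.4471, 0.1143, 0.1069]
tcp_rot: [-2.221, -2.221, -0.0]
force: [-2.7, 3.5, 8.1]
opening: 0.0005
gripper_force: 3.9
```

>>> {"name": "arm_command", "arguments": {"dr": [[0,0,0],[0,0,0]], "dp": [[0,0,0.3],[0,0,0.5]], "claw": [0,0]}}

```text
clock: 3.15
ee_pos: [0.447, 0.1144, 0.1066]
tcp_rot: [-2.221, -2.221, -0.0]
force: [-3.7, 1.9, 11.4]
opening: 0.0007
gripper_force: 5.5
```

>>> {"name": "arm_command", "arguments": {"dr": [[0,0,0],[0,0,0],[0,0,0],[0,0,0],[0,0,0],[0,0,0],[0,0,0],[0,0,0]], "dp": [[0,0,-15],[-40,7,-15],[-80,14,-15],[-120,21,-15],[-152,28,-10],[-152,28,10],[-152,28,20],[-152,28,24]], "claw": [0,0,0,0,0,0,0,0]}}

```text
clock: 4.15
ee_pos: [0.4748, -0.0378, 0.0819]
tcp_rot: [-2.221, -2.222, 0.001]
force: [0.8, 0.3, 0.1]
opening: 0.0004
gripper_force: 0.0
```

>>> {"name": "arm_command", "arguments": {"dr": [[0,0,0],[0,0,0]], "dp": [[0,0,1],[0,0,1]], "claw": [0,0]}}

```text
clock: 4.4
ee_pos: [0.4753, -0.0377, 0.0815]
tcp_rot: [2.22, 2.222, 0.001]
force: [-0.1, -0.4, 0.1]
opening: 0.0008
gripper_force: 0.0
```

```bash
python3 - <<'E'
from h import *
f=grab_frame("wrist");s=sense();print(s["ee_pos"],s["force"])
cv2.imwrite("pics/w3.png",f["color"][:,:,::-1])
E
```

```text
[ 0.47531623 -0.03773712  0.08155753] [-0.1176074   0.2651152  -0.32914093]
```

View pics/w3.png

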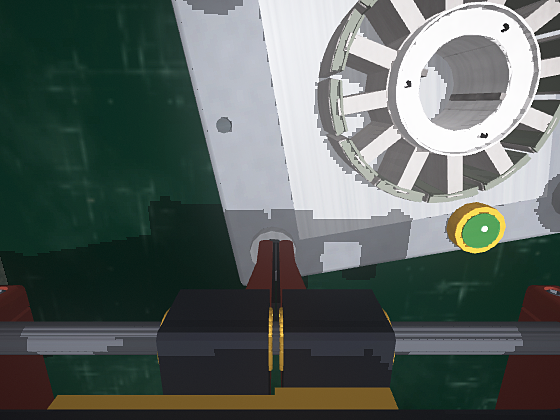

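The closed fingertips at (275,240) sit over the near bolt's washer. I'll touch down gently.

>>> {"name": "arm_command", "arguments": {"dr": [[0,0,0],[0,0,0]], "dp": [[0,0,0.7],[0,0,1.5]], "claw": [0,0]}}

```text
clock: 4.7
ee_pos: [0.4751, -0.038, 0.0798]
tcp_rot: [2.221, 2.221, 0.0]
force: [0.2, -0.1, 0.7]
opening: 0.0003
gripper_force: 0.0
```

>>> {"name": "arm_command", "arguments": {"dr": [[0,0,0],[0,0,0]], "dp": [[0,0,0.5],[0,0,1]], "claw": [0,0]}}

```text
clock: 4.95
ee_pos: [0.475, -0.038, 0.0786]
tcp_rot: [-2.221, -2.221, -0.0]
force: [-0.0, 0.7, 0.0]
opening: 0.0001
gripper_force: 0.0
```

>>> {"name": "arm_command", "arguments": {"dr": [[0,0,0],[0,0,0]], "dp": [[0,0,0.3],[0,0,0.5]], "claw": [0,0]}}

```text
clock: 5.2
ee_pos: [0.475, -0.038, 0.0783]
tcp_rot: [-2.222, -2.221, 0.0]
force: [0.2, -0.2, 3.3]
opening: 0.0006
gripper_force: 1.6
```

>>> {"name": "arm_command", "arguments": {"dr": [[0,0,0],[0,0,0],[0,0,0],[0,0,0],[0,0,0],[0,0,0],[0,0,0]], "dp": [[0,0,-10],[-45,0,-10],[-95,0,0],[-95,0,30],[-95,0,55],[-95,0,60],[-95,0,62]], "claw": [0,0,0,0,0,0,0]}}

```text
clock: 6.08
ee_pos: [0.4754, -0.1329, 0.0167]
tcp_rot: [2.221, 2.221, 0.001]
force: [0.8, -0.1, 0.7]
opening: 0.0003
gripper_force: 0.0
```

>>> {"name": "arm_command", "arguments": {"dr": [[0,0,0],[0,0,0]], "dp": [[0,0,0.5],[0,0,1]], "claw": [0,0]}}

```text
clock: 6.32
ee_pos: [0.4756, -0.133, 0.0159]
tcp_rot: [2.221, 2.221, 0.001]
force: [0.6, -0.8, 0.2]
opening: 0.0003
gripper_force: 0.0
```

>>> {"name": "arm_command", "arguments": {"dr": [[0,0,0],[0,0,0]], "dp": [[0,0,0.5],[0,0,1]], "claw": [0,0]}}

```text
clock: 6.58
ee_pos: [0.4752, -0.133, 0.0144]
tcp_rot: [2.221, 2.221, 0.0]
force: [-1.5, 0.6, 8.1]
opening: 0.0003
gripper_force: 3.9
```

>>> {"name": "arm_command", "arguments": {"dr": [[0,0,0],[0,0,0]], "dp": [[0,0,0.5],[0,0,1]], "claw": [0,0]}}

```text
clock: 6.82
ee_pos: [0.4752, -0.133, 0.0143]
tcp_rot: [2.222, 2.221, 0.0]
force: [-4.9, 1.2, 21.4]
opening: 0.0002
gripper_force: 10.6
```

>>> {"name": "arm_command", "arguments": {"dr": [[0,0,0],[0,0,0],[0,0,0],[0,0,0],[0,0,0],[0,0,0],[0,0,0],[0,0,0]], "dp": [[0,0,-55],[0,0,-110],[32,45,-112],[64,90,-112],[96,135,-112],[129,181,-112],[129,181,-102],[129,181,-98]], "claw": [0,0,0,0,0,0,0,0]}}

```text
clock: 7.82
ee_pos: [0.6547, -0.0046, 0.1098]
tcp_rot: [-2.221, -2.22, 0.004]
force: [-0.2, -1.1, -0.0]
opening: 0.0001
gripper_force: 0.0
```

```bash
python3 - <<'E'
from h import *
f=grab_frame("wrist");s=sense();print(s["ee_pos"],s["force"])
cv2.imwrite("pics/w4.png",f["color"][:,:,::-1])
E
```

```text
[ 0.65418692 -0.00542452  0.10962003] [-1.01267771 -1.03071281 -0.02929637]
```

View pics/w4.png

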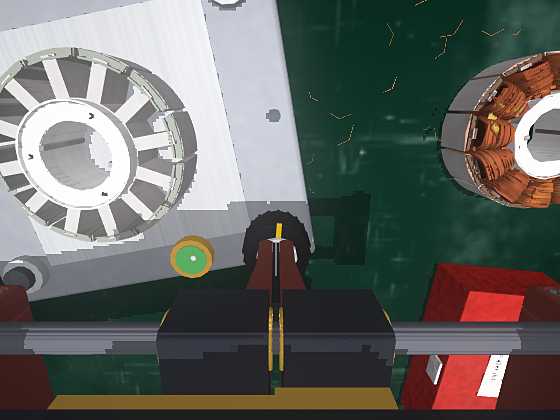

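The fingertips are centred over the far right wheel at (278,245), so I'll press it.

>>> {"name": "arm_command", "arguments": {"dr": [[0,0,0],[0,0,0]], "dp": [[0,0,1],[0,0,2]], "claw": [0,0]}}

```text
clock: 8.12
ee_pos: [0.6557, -0.005, 0.1096]
tcp_rot: [2.223, 2.22, 0.0]
force: [0.6, -0.5, 0.1]
opening: 0.0008
gripper_force: 0.0
```

>>> {"name": "arm_command", "arguments": {"dr": [[0,0,0],[0,0,0]], "dp": [[0,0,0.5],[0,0,1]], "claw": [0,0]}}

```text
clock: 8.38
ee_pos: [0.6561, -0.0041, 0.1084]
tcp_rot: [2.221, 2.221, 0.0]
force: [0.6, 0.7, 0.1]
opening: 0.0005
gripper_force: 0.0
```

>>> {"name": "arm_command", "arguments": {"dr": [[0,0,0],[0,0,0]], "dp": [[0,0,0.5],[0,0,1]], "claw": [0,0]}}

```text
clock: 8.62
ee_pos: [0.656, -0.004, 0.1071]
tcp_rot: [-2.222, -2.221, -0.0]
force: [-0.1, 0.7, 0.1]
opening: 0.0006
gripper_force: 0.0
```

>>> {"name": "arm_command", "arguments": {"dr": [[0,0,0],[0,0,0]], "dp": [[0,0,0.5],[0,0,1]], "claw": [0,0]}}

```text
clock: 8.88
ee_pos: [0.656, -0.004, 0.1061]
tcp_rot: [-2.221, -2.221, 0.0]
force: [-0.2, -0.9, 0.4]
opening: 0.0003
gripper_force: 0.0
```

>>> {"name": "arm_command", "arguments": {"dr": [[0,0,0],[0,0,0]], "dp": [[0,0,0.5],[0,0,0.8]], "claw": [0,0]}}

```text
clock: 9.12
ee_pos: [0.6562, -0.004, 0.1055]
tcp_rot: [2.221, 2.221, 0.0]
force: [-0.4, -1.2, 1.8]
opening: 0.0003
gripper_force: 1.0
```

>>> {"name": "arm_command", "arguments": {"dr": [[0,0,0],[0,0,0]], "dp": [[0,0,0.3],[0,0,0.5]], "claw": [0,0]}}

```text
clock: 9.38
ee_pos: [0.6563, -0.0041, 0.1053]
tcp_rot: [2.221, 2.221, 0.001]
force: [-0.3, -0.6, 3.9]
opening: 0.0005
gripper_force: 2.0
```

>>> {"name": "arm_command", "arguments": {"dr": [[0,0,0],[0,0,0],[0,0,0],[0,0,0],[0,0,0],[0,0,0],[0,0,0],[0,0,0]], "dp": [[0,0,-8],[0,0,-8],[0,0,-8],[0,0,-8],[0,0,0],[0,0,15],[0,0,30],[0,0,34]], "claw": [0.8,0.8,0.8,0.8,0.8,0.8,0.8,0.8], "squeeze": 20}}

```text
clock: 10.38
ee_pos: [0.6548, -0.004, 0.0688]
tcp_rot: [-2.22, -2.22, 0.004]
force: [0.2, -1.0, -0.2]
opening: 0.0697
gripper_force: 0.0
```

>>> {"name": "arm_command", "arguments": {"dr": [[0,0,0],[0,0,0],[0,0,0],[0,0,0],[0,0,0]], "dp": [[0,0,0],[0,0,0],[0,0,0],[0,0,0],[0,0,0]], "claw": [0.5,0.4,0.3,0.3,0.3]}}

```text
clock: 11.0
ee_pos: [0.6554, -0.0041, 0.071]
tcp_rot: [-2.221, -2.221, 0.001]
force: [-3.2, -0.6, 3.3]
opening: 0.0398
gripper_force: 20.0
```

>>> {"name": "arm_command", "arguments": {"dr": [[0,0,0.17],[0,0,0.34],[0,0,0.51],[0,0,0.68],[0,0,0.85],[0,0,1.02],[0,0,1.02]], "dp": [[0,0,-0.6],[0,0,-1.2],[0,0,-1.8],[0,0,-2.4],[0,0,-3],[0,0,-3.6],[0,0,-3.6]], "claw": [0.3,0.3,0.3,0.3,0.3,0.3,0.3]}}

```text
clock: 11.88
ee_pos: [0.6561, -0.0041, 0.0745]
tcp_rot: [3.022, 0.856, -0.0]
force: [-2.4, 0.1, 1.6]
opening: 0.0397
gripper_force: 20.0
```

```bash
python3 - <<'E'
from h import *
f=grab_frame("wrist");s=sense();print(s["ee_pos"],s["tcp_rot"],s["force"],s["torque"],s["joints"])
cv2.imwrite("pics/w5.png",f["color"][:,:,::-1])
E
```

```text
[ 0.65607702 -0.00408136  0.07451106] [3.02115955e+00 8.59278776e-01 5.60533631e-05] [-2.18291557  0.34865791  1.59062206] [-0.31123173  0.44849366 -0.13581435] [-0.27630063  0.63744126  0.26400206  1.73891559 -0.21870653  0.79389764
 -0.92443429]
```

View pics/w5.png

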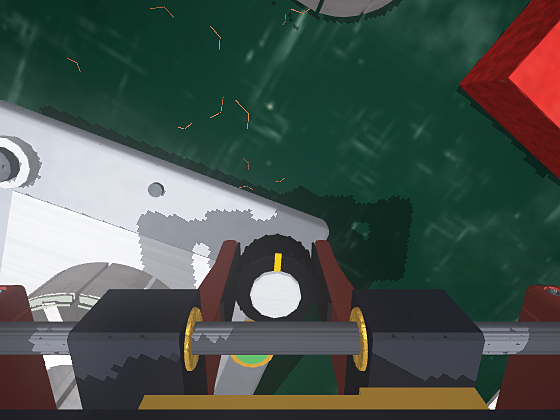

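The mark at (278,262) turned with the gripper, so there is no slip. I'll finish this wheel, release it and rise.

>>> {"name": "arm_command", "arguments": {"dr": [[0,0,0.16],[0,0,0.32],[0,0,0.32],[0,0,0.32],[0,0,0.32],[0,0,0.32]], "dp": [[0,0,-0.6],[0,0,-1.1],[0,0,-1.1],[0,0,-1.1],[0,0,-1.1],[0,0,-1.1]], "claw": [0.3,0.3,0.3,0.8,0.8,0.8]}}

```text
clock: 12.68
ee_pos: [0.6563, -0.0037, 0.0756]
tcp_rot: [-3.12, -0.364, -0.001]
force: [0.4, -0.8, 0.2]
opening: 0.066
gripper_force: 0.0
```

```bash
python3 - <<'E'
from h import *
s=sense();print(s)
r=cv2.Rodrigues(s["tcp_rot"])[0];print(r.round(3))
d=np.array([.447,.114,.16])-s["ee_pos"];print((r.T@d*1000).round(1))
E
```

```text
{'clock': 12.675, 'joints': array([-0.33362227,  0.64727206,  0.34661268,  1.74244086, -0.28971022,
        0.80179618, -1.18748118]), 'dq': array([-0.00215984,  0.00018207,  0.00480392,  0.00122206, -0.00208212,
        0.00233893, -0.00563017]), 'joint_efforts': array([-1.02354685e-02, -5.94911456e+01,  7.65788376e+00, -2.10941076e+01,
       -2.27027846e-02, -6.88415067e-02,  1.93746330e-02]), 'ee_pos': array([ 0.65629481, -0.0037145 ,  0.07562555]), 'tcp_rot': array([-3.12005359e+00, -3.63740938e-01, -9.58249593e-04]), 'force': array([ 0.36982236, -0.79672149,  0.18305617]), 'torque': array([ 0.04633951,  0.11260386, -0.07590488]), 'gripper_force': 0.0, 'opening': 0.0660169393862621}
[[ 0.973  0.23   0.001]
 [ 0.23  -0.973  0.   ]
 [ 0.001 -0.    -1.   ]]
[-176.5 -162.7  -84.4]
```

>>> {"name": "arm_command", "arguments": {"dr": [[0,0,0],[0,0,-0.15],[0,0,-0.33],[0,0,-0.51],[0,0,-0.69],[0,0,-0.87],[0,0,-1.05],[0,0,-1.23]], "dp": [[0,0,-50],[-10,-9,-60],[-50,-46,-60],[-90,-83,-60],[-130,-120,-60],[-160,-148,-60],[-176,-163,-60],[-176,-163,-60]], "claw": [0.8,0.8,0.8,0.8,0.8,0.8,0.8,0.8]}}

```text
clock: 13.68
ee_pos: [0.446, 0.1156, 0.1358]
tcp_rot: [-2.33, -2.107, -0.001]
force: [1.2, -0.6, -0.2]
opening: 0.07
gripper_force: 0.0
```

```bash
python3 - <<'E'
from h import *
f=grab_frame("wrist");s=sense();print(s["ee_pos"],s["tcp_rot"],s["force"],s["joints"][6])
r=cv2.Rodrigues(s["tcp_rot"])[0]
d=np.array([.447,.114,.0745])-s["ee_pos"];print((r.T@d*1000).round(1))
cv2.imwrite("pics/w6.png",f["color"][:,:,::-1])
E
```

```text
[0.44687302 0.11512229 0.13592898] [2.32400446e+00 2.11383092e+00 1.29071613e-03] [-0.16105389 -0.5690923   0.95278256] -0.4529170500544532
[-1.1  0.2 61.4]
```

View pics/w6.png

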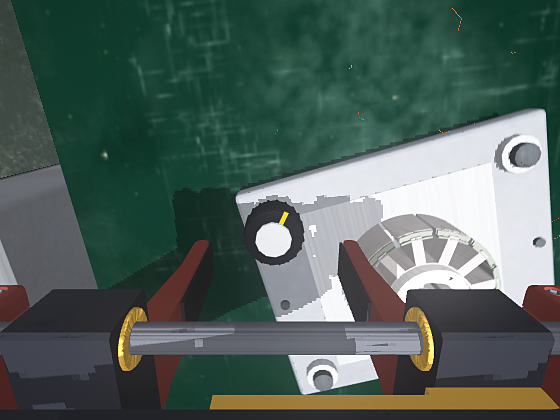

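The near left wheel, cap at (272,240), lies between the open fingers. Next I descend and grip.

>>> {"name": "arm_command", "arguments": {"dr": [[0,0,0],[0,0,0],[0,0,0],[0,0,0],[0,0,0],[0,0,0],[0,0,0],[0,0,0]], "dp": [[-1,0,20],[-1,0,40],[-1,0,55],[-1,0,61],[-1,0,61],[-1,0,61],[-1,0,61],[-1,0,61]], "claw": [0.8,0.8,0.8,0.8,0.5,0.3,0.3,0.3], "squeeze": 20}}

```text
clock: 14.72
ee_pos: [0.4445, 0.1139, 0.0746]
tcp_rot: [-2.337, -2.094, 0.006]
force: [-9.2, 2.6, 8.2]
opening: 0.0397
gripper_force: 20.0
```

```bash
python3 -c "
from h import *
s=sense();print(s)"
```

```text
{'clock': 14.725, 'joints': array([-0.43982226,  0.37333434,  0.06424981,  2.19256259, -0.04584277,
        0.58156111, -0.45102574]), 'dq': array([ 0.00046644, -0.00169875, -0.00056912,  0.00133294,  0.00050149,
        0.00025959, -0.001446  ]), 'joint_efforts': array([  1.80483419, -38.81620646,   3.68440658, -19.66277361,
         0.88824503,  -2.31305167,   0.11968981]), 'ee_pos': array([0.44453021, 0.11392299, 0.0745593 ]), 'tcp_rot': array([-2.33721032, -2.09441011,  0.00595027]), 'force': array([-9.24198797,  2.57445243,  8.23433951]), 'torque': array([ 0.55169636,  1.83037202, -0.14929586]), 'gripper_force': 20.000909864902496, 'opening': 0.03974538875807336}
```

>>> {"name": "arm_command", "arguments": {"dr": [[0,0,0],[0,0,0]], "dp": [[0,-1.2,-0.3],[0,-2.4,-0.6]], "claw": [0.3,0.3]}}

```text
clock: 14.98
ee_pos: [0.4444, 0.1138, 0.0752]
tcp_rot: [-2.34, -2.096, 0.0]
force: [-0.4, 0.9, -1.8]
opening: 0.0397
gripper_force: 20.0
```

>>> {"name": "arm_command", "arguments": {"dr": [[0,0,0.15],[0,0,0.3],[0,0,0.45],[0,0,0.6],[0,0,0.74],[0,0,0.87],[0,0,0.87]], "dp": [[0,0,0],[0,0,0],[0,0,0],[0,0,0],[0,0,0],[0,0,0],[0,0,0]], "claw": [0.3,0.3,0.3,0.3,0.3,0.3,0.3]}}

```text
clock: 15.85
ee_pos: [0.4453, 0.1137, 0.0761]
tcp_rot: [-3.006, -0.912, -0.001]
force: [-4.5, -1.4, 12.3]
opening: 0.0398
gripper_force: 20.0
```

>>> {"name": "arm_command", "arguments": {"dr": [[0,0,0],[0,0,0],[0,0,0],[0,0,0],[0,0,0],[0,0,0]], "dp": [[0,0,0],[0,0,0],[0,0,0],[0,0,-30],[0,0,-50],[0,0,-50]], "claw": [0.8,0.8,0.8,0.8,0.8,0.8]}}

```text
clock: 16.6
ee_pos: [0.4459, 0.1141, 0.1261]
tcp_rot: [-3.005, -0.914, -0.005]
force: [0.3, -0.2, -0.4]
opening: 0.0702
gripper_force: 0.0
```

```bash
python3 - <<'E'
from h import *
f=grab_frame("wrist");s=sense();print(s["ee_pos"],s["tcp_rot"],s["force"],s["joints"][6])
r=cv2.Rodrigues(s["tcp_rot"])[0];print(r.round(3))
d=np.array([.445,.114,.110])-s["ee_pos"];print((r.T@d*1000).round(1))
cv2.imwrite("pics/w7.png",f["color"][:,:,::-1])
E
```

```text
[0.44520094 0.11390003 0.12525779] [-3.00512603e+00 -9.14812565e-01 -1.99410850e-03] [ 0.05403372 -0.8821776   0.42510499] -1.22032701850213
[[ 0.83   0.557  0.001]
 [ 0.557 -0.83   0.001]
 [ 0.001  0.    -1.   ]]
[-0.1 -0.2 15.3]
```

View pics/w7.png

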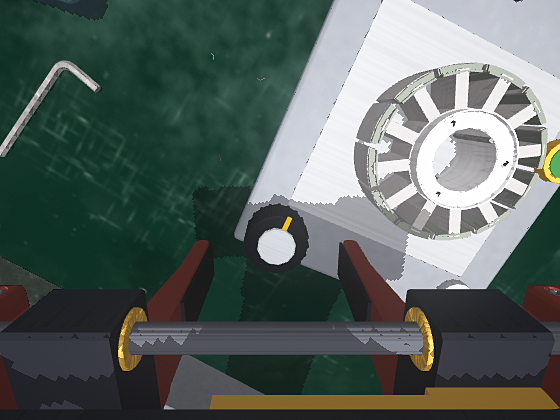

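The mark at (288,222) turned with the gripper and the wheel is released. Now I'll check the cap heights by touch.

>>> {"name": "arm_command", "arguments": {"dr": [[0,0,0],[0,0,0],[0,0,0],[0,0,0],[0,0,0],[0,0,0],[0,0,0],[0,0,0]], "dp": [[0,0,0],[0,0,0],[0,0,0],[0,0,5],[0,0,10],[0,0,13],[0,0,14],[0,0,14]], "claw": [0,0,0,0,0,0,0,0]}}

```text
clock: 17.65
ee_pos: [0.4449, 0.1137, 0.1111]
tcp_rot: [3.006, 0.914, -0.0]
force: [0.0, 0.3, -0.5]
opening: 0.0005
gripper_force: 0.0
```

>>> {"name": "arm_command", "arguments": {"dr": [[0,0,0],[0,0,0]], "dp": [[0,0,0.4],[0,0,0.8]], "claw": [0,0]}}

```text
clock: 17.9
ee_pos: [0.445, 0.1137, 0.1105]
tcp_rot: [-3.005, -0.915, -0.001]
force: [0.5, 0.1, -0.7]
opening: 0.0005
gripper_force: 0.0
```

>>> {"name": "arm_command", "arguments": {"dr": [[0,0,0],[0,0,0]], "dp": [[0,0,0.3],[0,0,0.6]], "claw": [0,0]}}

```text
clock: 18.15
ee_pos: [0.4449, 0.1137, 0.1098]
tcp_rot: [-3.006, -0.915, -0.0]
force: [0.6, 0.4, 0.5]
opening: 0.0005
gripper_force: 0.0
```

>>> {"name": "arm_command", "arguments": {"dr": [[0,0,0],[0,0,0]], "dp": [[0,0,0.3],[0,0,0.6]], "claw": [0,0]}}

```text
clock: 18.4
ee_pos: [0.4449, 0.1138, 0.1092]
tcp_rot: [-3.005, -0.914, 0.0]
force: [-1.2, 0.6, 3.5]
opening: 0.0006
gripper_force: 1.4
```

>>> {"name": "arm_command", "arguments": {"dr": [[0,0,0],[0,0,0]], "dp": [[0,0,0.3],[0,0,0.6]], "claw": [0,0]}}

```text
clock: 18.65
ee_pos: [0.4449, 0.1139, 0.1088]
tcp_rot: [-3.005, -0.915, 0.0]
force: [-3.0, 0.3, 8.3]
opening: 0.0007
gripper_force: 3.9
```

>>> {"name": "arm_command", "arguments": {"dr": [[0,0,0],[0,0,0]], "dp": [[0,0,0.3],[0,0,0.6]], "claw": [0,0]}}

```text
clock: 18.9
ee_pos: [0.4449, 0.114, 0.1085]
tcp_rot: [-3.005, -0.914, 0.0]
force: [-3.5, 0.8, 12.8]
opening: 0.0002
gripper_force: 6.1
```

```bash
python3 - <<'E'
from h import *
s=sense();print(s["ee_pos"],s["force"])
r=cv2.Rodrigues(s["tcp_rot"])[0]
d=np.array([.655,-.004,s["ee_pos"][2]])-s["ee_pos"];print((r.T@d*1000).round(1))
E
```

```text
[0.44487351 0.11399846 0.1085475 ] [-3.45306835  0.77764007 12.84854329]
[ 1.088e+02  2.150e+02 -1.000e-01]
```

>>> {"name": "arm_command", "arguments": {"dr": [[0,0,0],[0,0,0],[0,0,0],[0,0,0],[0,0,0],[0,0,0],[0,0,0],[0,0,0]], "dp": [[0,0,-20],[25,50,-22],[50,100,-22],[75,150,-22],[100,200,-22],[109,215,-15],[109,215,-7],[109,215,-4]], "claw": [0,0,0,0,0,0,0,0]}}

```text
clock: 19.9
ee_pos: [0.6531, -0.0026, 0.1106]
tcp_rot: [-3.003, -0.916, 0.004]
force: [-0.8, 0.7, 0.1]
opening: 0.0008
gripper_force: 0.0
```

>>> {"name": "arm_command", "arguments": {"dr": [[0,0,0],[0,0,0]], "dp": [[0,0,0],[0,0,0]], "claw": [0,0]}}

```text
clock: 20.15
ee_pos: [0.6548, -0.0033, 0.1124]
tcp_rot: [-3.005, -0.916, -0.001]
force: [-0.5, -0.5, 0.5]
opening: 0.0
gripper_force: 0.0
```

>>> {"name": "arm_command", "arguments": {"dr": [[0,0,0],[0,0,0]], "dp": [[0,0,0.4],[0,0,0.8]], "claw": [0,0]}}

```text
clock: 20.4
ee_pos: [0.6552, -0.004, 0.1114]
tcp_rot: [-3.005, -0.915, -0.001]
force: [-0.4, 0.2, 0.2]
opening: 0.0004
gripper_force: 0.0
```

>>> {"name": "arm_command", "arguments": {"dr": [[0,0,0],[0,0,0]], "dp": [[0,0,0.4],[0,0,0.8]], "claw": [0,0]}}

```text
clock: 20.65
ee_pos: [0.6552, -0.0042, 0.1103]
tcp_rot: [-3.006, -0.915, 0.0]
force: [-0.8, -0.2, -0.5]
opening: 0.0007
gripper_force: 0.0
```

>>> {"name": "arm_command", "arguments": {"dr": [[0,0,0],[0,0,0]], "dp": [[0,0,0.3],[0,0,0.6]], "claw": [0,0]}}

```text
clock: 20.9
ee_pos: [0.6552, -0.0042, 0.1097]
tcp_rot: [-3.006, -0.914, 0.0]
force: [0.4, 0.6, 1.1]
opening: 0.0005
gripper_force: 0.0
```

>>> {"name": "arm_command", "arguments": {"dr": [[0,0,0],[0,0,0]], "dp": [[0,0,0.3],[0,0,0.6]], "claw": [0,0]}}

```text
clock: 21.15
ee_pos: [0.6552, -0.0042, 0.1093]
tcp_rot: [3.006, 0.914, 0.0]
force: [0.3, -0.9, 2.0]
opening: 0.0005
gripper_force: 0.8
```

>>> {"name": "arm_command", "arguments": {"dr": [[0,0,0],[0,0,0]], "dp": [[0,0,0.3],[0,0,0.6]], "claw": [0,0]}}

```text
clock: 21.4
ee_pos: [0.6554, -0.0042, 0.109]
tcp_rot: [3.006, 0.914, 0.001]
force: [-0.9, -0.5, 4.3]
opening: 0.001
gripper_force: 2.4
```

>>> {"name": "arm_command", "arguments": {"dr": [[0,0,0],[0,0,0]], "dp": [[0,0,0.3],[0,0,0.6]], "claw": [0,0]}}

```text
clock: 21.65
ee_pos: [0.6555, -0.0043, 0.1087]
tcp_rot: [3.005, 0.914, 0.001]
force: [-1.5, -0.2, 7.6]
opening: 0.0003
gripper_force: 3.8
```

```bash
cat > avg.py <<'E'
from h import *
a=[]
for i in range(8):
    grab_frame("wrist"); s=sense(); a.append([*s["ee_pos"]*1000,*s["force"]])
a=np.array(a);print(a[2:].mean(0).round(2),a[2:].std(0).round(2),s["clock"])
E
python3 avg.py
```

```text
[ 6.5551e+02 -4.3000e+00  1.0875e+02 -2.1100e+00 -4.6000e-01  7.0400e+00] [0.01 0.02 0.02 0.38 0.58 0.31] 22.05
```

>>> {"name": "arm_command", "arguments": {"dr": [[0,0,0],[0,0,0]], "dp": [[0,0,-0.5],[0,0,-0.8]], "claw": [0,0]}}

```text
clock: 22.3
ee_pos: [0.6554, -0.0042, 0.1091]
tcp_rot: [3.005, 0.914, 0.001]
force: [-0.5, -1.3, 3.8]
opening: 0.0006
gripper_force: 1.9
```

```bash
python3 avg.py
```

```text
[ 6.5539e+02 -4.2300e+00  1.0895e+02 -6.4000e-01 -6.2000e-01  4.7100e+00] [0.01 0.01 0.02 0.22 0.34 0.35] 22.7
```

>>> {"name": "arm_command", "arguments": {"dr": [[0,0,0],[0,0,0],[0,0,0],[0,0,0],[0,0,0],[0,0,0],[0,0,0],[0,0,0]], "dp": [[0,0,-10],[-40,25,-10],[-80,50,0],[-116,74,10],[-116,74,50],[-116,74,80],[-116,74,90],[-116,74,91]], "claw": [0,0,0,0,0,0,0,0]}}

```text
clock: 23.7
ee_pos: [0.6001, -0.1301, 0.0177]
tcp_rot: [-3.005, -0.915, 0.001]
force: [-0.5, -1.0, 0.3]
opening: 0.0006
gripper_force: 0.0
```

>>> {"name": "arm_command", "arguments": {"dr": [[0,0,0],[0,0,0],[0,0,0]], "dp": [[0,0,1],[0,0,2],[0,0,3]], "claw": [0,0,0]}}

```text
clock: 24.08
ee_pos: [0.6005, -0.1302, 0.0154]
tcp_rot: [3.005, 0.915, 0.002]
force: [0.2, 0.1, -0.4]
opening: 0.0007
gripper_force: 0.0
```

```bash
python3 avg.py
```

```text
[ 6.0010e+02 -1.3021e+02  1.4840e+01  2.2000e-01  1.8000e-01  2.3000e-01] [0.04 0.02 0.06 0.41 0.48 0.52] 24.475
```

>>> {"name": "arm_command", "arguments": {"dr": [[0,0,0],[0,0,0]], "dp": [[0,0,0.5],[0,0,1]], "claw": [0,0]}}

```text
clock: 24.72
ee_pos: [0.6002, -0.1302, 0.0144]
tcp_rot: [-3.005, -0.914, -0.0]
force: [-2.9, 0.4, 9.9]
opening: 0.0005
gripper_force: 5.3
```

```bash
python3 avg.py
```

```text
[ 600.14 -130.25   14.45   -2.36    0.73    7.28] [0.01 0.02 0.01 0.34 0.31 0.38] 25.125
```

>>> {"name": "arm_command", "arguments": {"dr": [[0,0,0],[0,0,0],[0,0,0],[0,0,0],[0,0,0],[0,0,0],[0,0,0],[0,0,0]], "dp": [[0,0,-40],[0,0,-78],[-13,-36,-78],[-26,-73,-78],[-40,-110,-78],[-52,-146,-78],[-52,-146,-68],[-52,-146,-66]], "claw": [0,0,0,0,0,0,0,0]}}

```text
clock: 26.12
ee_pos: [0.4761, -0.0382, 0.0794]
tcp_rot: [3.005, 0.914, 0.0]
force: [-0.2, 0.7, 0.7]
opening: 0.0002
gripper_force: 0.0
```

>>> {"name": "arm_command", "arguments": {"dr": [[0,0,0],[0,0,0],[0,0,0],[0,0,0]], "dp": [[0,0,0],[0,0,0],[0,0,0.4],[0,0,0.8]], "claw": [0,0,0,0]}}

```text
clock: 26.62
ee_pos: [0.4759, -0.0383, 0.0791]
tcp_rot: [3.005, 0.914, 0.001]
force: [-0.4, -0.7, 3.1]
opening: 0.0003
gripper_force: 1.5
```

>>> {"name": "arm_command", "arguments": {"dr": [[0,0,0],[0,0,0]], "dp": [[0,0,0.3],[0,0,0.6]], "claw": [0,0]}}

```text
clock: 26.88
ee_pos: [0.4759, -0.0383, 0.0788]
tcp_rot: [3.005, 0.914, 0.001]
force: [-1.5, -1.9, 7.6]
opening: 0.0
gripper_force: 3.8
```

```bash
python3 avg.py
```

```text
[475.87 -38.31  78.82  -1.16  -1.53   6.67] [0.01 0.01 0.   0.22 0.43 0.4 ] 27.275
```

>>> {"name": "arm_command", "arguments": {"dr": [[0,0,0],[0,0,0],[0,0,0],[0,0,0],[0,0,0],[0,0,0],[0,0,0],[0,0,0]], "dp": [[0,0,-45],[10,-25,-47],[25,-60,-47],[40,-97,-47],[50,-121,-47],[59,-143,-47],[59,-143,-40],[59,-143,-30]], "claw": [0,0.8,0.8,0.8,0.8,0.8,0.8,0.8]}}

```text
clock: 28.28
ee_pos: [0.4449, 0.1129, 0.1078]
tcp_rot: [3.006, 0.914, 0.0]
force: [-0.4, -0.3, 1.1]
opening: 0.0669
gripper_force: 0.0
```

>>> {"name": "arm_command", "arguments": {"dr": [[0,0,0],[0,0,0],[0,0,0],[0,0,0],[0,0,0],[0,0,0],[0,0,0],[0,0,0]], "dp": [[0,0,15],[0,0,30],[0,0,33],[0,0,33],[0,0,33],[0,0,33],[0,0,33],[0,0,33]], "claw": [0.8,0.8,0.8,0.6,0.3,0.3,0.3,0.3], "squeeze": 35}}

```text
clock: 29.28
ee_pos: [0.4454, 0.1136, 0.0757]
tcp_rot: [3.005, 0.914, 0.002]
force: [1.4, -1.8, 1.1]
opening: 0.0397
gripper_force: 35.0
```

```bash
python3 avg.py
```

```text
[445.36 113.58  75.56   1.94  -2.46   2.11] [0.01 0.03 0.02 0.36 0.59 0.35] 29.675
```

Gripped. Now a gentle lift test: the force at which the stiffness drops off gives this foot's load.

>>> {"name": "arm_command", "arguments": {"dr": [[0,0,0],[0,0,0],[0,0,0]], "dp": [[0,0,-0.3],[0,0,-0.6],[0,0,-0.6]], "claw": [0.3,0.3,0.3]}}

```text
clock: 30.05
ee_pos: [0.4453, 0.1135, 0.0758]
tcp_rot: [3.005, 0.914, 0.001]
force: [5.0, -3.1, -2.3]
opening: 0.0395
gripper_force: 35.0
```

>>> {"name": "arm_command", "arguments": {"dr": [[0,0,0],[0,0,0],[0,0,0]], "dp": [[0,0,-0.3],[0,0,-0.6],[0,0,-0.6]], "claw": [0.3,0.3,0.3]}}

```text
clock: 30.42
ee_pos: [0.4454, 0.1134, 0.0762]
tcp_rot: [3.005, 0.914, 0.001]
force: [4.9, -2.5, -7.6]
opening: 0.0395
gripper_force: 35.0
```

>>> {"name": "arm_command", "arguments": {"dr": [[0,0,0],[0,0,0],[0,0,0]], "dp": [[0,0,-0.3],[0,0,-0.6],[0,0,-0.6]], "claw": [0.3,0.3,0.3]}}

```text
clock: 30.8
ee_pos: [0.4454, 0.1134, 0.0765]
tcp_rot: [3.005, 0.914, 0.001]
force: [7.3, -3.0, -12.5]
opening: 0.0394
gripper_force: 35.0
```

```bash
python3 avg.py
```

```text
[445.41 113.4   76.48   8.07  -2.89 -12.02] [0.01 0.01 0.01 0.29 0.23 0.43] 31.2
```

>>> {"name": "arm_command", "arguments": {"dr": [[0,0,0],[0,0,0],[0,0,0]], "dp": [[0,0,-0.3],[0,0,-0.6],[0,0,-0.6]], "claw": [0.3,0.3,0.3]}}

```text
clock: 31.58
ee_pos: [0.4454, 0.1133, 0.0768]
tcp_rot: [3.004, 0.914, 0.001]
force: [9.2, -2.6, -16.7]
opening: 0.0394
gripper_force: 35.0
```

>>> {"name": "arm_command", "arguments": {"dr": [[0,0,0],[0,0,0],[0,0,0]], "dp": [[0,0,-0.3],[0,0,-0.6],[0,0,-0.6]], "claw": [0.3,0.3,0.3]}}

```text
clock: 31.95
ee_pos: [0.4453, 0.1132, 0.0772]
tcp_rot: [3.004, 0.914, 0.001]
force: [10.8, -3.8, -19.8]
opening: 0.0394
gripper_force: 35.0
```

>>> {"name": "arm_command", "arguments": {"dr": [[0,0,0],[0,0,0],[0,0,0]], "dp": [[0,0,-0.3],[0,0,-0.6],[0,0,-0.6]], "claw": [0.3,0.3,0.3]}}

```text
clock: 32.33
ee_pos: [0.445, 0.113, 0.0775]
tcp_rot: [3.004, 0.914, -0.0]
force: [10.4, -3.3, -22.2]
opening: 0.0394
gripper_force: 35.0
```

The knee is at about 17 N, so this foot carries about 13 N and the plain feet about 8 N. The wheels are slightly over-wound. I'll lower it, back off 0.17 rad, and release.

>>> {"name": "arm_command", "arguments": {"dr": [[0,0,0],[0,0,0],[0,0,0],[0,0,0],[0,0,-0.08],[0,0,-0.17],[0,0,-0.17],[0,0,-0.17]], "dp": [[0,0,1],[0,0,2],[0,0,3],[0,0,3.4],[0,0,3.5],[0,0,3.6],[0,0,3.6],[0,0,3.6]], "claw": [0.3,0.3,0.3,0.3,0.3,0.3,0.3,0.3]}}

```text
clock: 33.33
ee_pos: [0.4446, 0.1135, 0.0753]
tcp_rot: [-2.918, -1.164, 0.001]
force: [2.2, -3.0, 0.2]
opening: 0.0394
gripper_force: 35.0
```

>>> {"name": "arm_command", "arguments": {"dr": [[0,0,0],[0,0,0],[0,0,0],[0,0,0],[0,0,0],[0,0,0],[0,0,0],[0,0,0]], "dp": [[0,0,0],[0,0,0],[0,0,0],[0,0,-30],[0,0,-70],[0,0,-110],[0,0,-120],[0,0,-120]], "claw": [0.8,0.8,0.8,0.8,0.8,0.8,0.8,0.8]}}

```text
clock: 34.33
ee_pos: [0.4448, 0.114, 0.1954]
tcp_rot: [-2.916, -1.167, -0.001]
force: [1.0, -0.3, -0.2]
opening: 0.07
gripper_force: 0.0
```

```bash
python3 - <<'E'
from h import *
f=grab_frame("scene");s=sense();print(s["ee_pos"],s["force"],s["clock"])
cv2.imwrite("pics/s8.png",f["color"][:,:,::-1])
E
```

```text
[0.44432732 0.11373602 0.19460615] [ 0.02137608 -0.84790166  0.82431033] 34.375
```

View pics/s8.png

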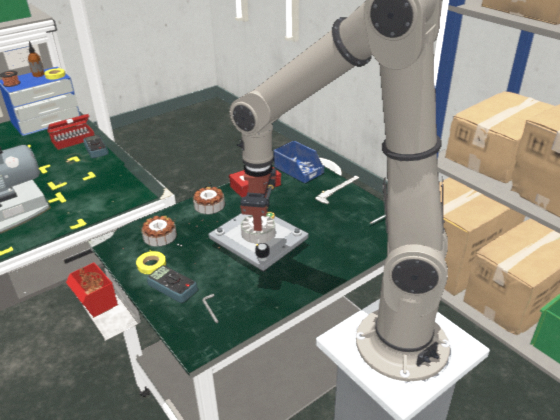

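The stand and the bystanders are where they started: near left wheel at (262,250), hex key at (210,305), caliper at (338,190). The gripper is clear of everything.

```bash
python3 -c "
from rig import *
print(job_done())"
```

```text
the job is handed in; nothing more can be done
None
```

I wound both wheels down and handed the job in at about 34 s; by my estimate the stand is level with roughly 11 N on each foot, but I did not re-measure after the last 0.17 rad correction and no verdict came back.

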